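Count out six balls on the tilting board

TASK

Each lamp swivel takes six steel balls: count out a set on the tilting counting board. Raise the board by its handle so that the balls roll out of the channel down the lanes until each of the six pockets holds one, then lower it back gently onto its rest, without letting it drop, so that the three spare balls run back into the channel, and let go of it. Do not touch or spill the balls, and leave the tin, the fixture block and the screwdriver beside the board where they are.

Things in the scene. Friction and masses are not known exactly. Their poses are not given: they have to be found in the camera images.
- board (a joint): tilt of the counting board, rad: 0 = at rest on its stop, lanes sloping 0.21 rad down towards channel and handle; 0.21 = level; grows as the handle is raised; 0.49 = far stop, lanes sloping 0.28 rad down to the pockets. Let go, it falls back to 0 by its own weight (0.75 kg; 2 to 3 N at the handle lifts it). Hinge axis level, 75 mm above the bench; handle bar 148 mm from it
- count_stand: fixed stand of the board: aluminium base plate 178 x 236 mm with two cheeks that carry the hinge, 112 mm either side of the middle. Origin on the bench straight below the middle of the hinge axis; x points level from the handle side to the pocket side, y along the hinge axis, z up. Positive tilt turns the board about +y (handle up)
- board_frame (a point): frame of the tilting board, at the middle of its hinge axis: x from handle to pockets, y along the hinge, z square to the lane floor, which is z = 0. A grey tray with aluminium walls 18 mm high, open on top, inside 174 mm wide, x = -97 to +53 mm. Five ribs (5 mm thick, 12 mm high, starting at x = -47 and -24 mm by turns) part it into six straight lanes 29 mm apart, each with one pocket at its far end
- channel (a point): middle of the channel where the balls lie at the start and the spare ones must end: a trough across the full width of the board along its handle-side wall, 25 mm wide, black-floored, 3 mm deeper than the lanes, with a gentle ramp up to them. The point is 9 mm above the trough's floor, the height of a ball's centre; y runs along the trough
- handle (a point): middle of the handle: a level round black bar, 12 mm thick, 90 mm long between two steel arms, parallel to the hinge, its axis 45 mm out from the board's front wall, nothing else near it. Axis about 48 mm above the bench at rest, 120 mm at the far stop; it stands 4 mm above the lane floor's plane. It can turn in the fingers as the board tilts. y of this frame runs along the bar
- pocket0 (a point): pocket 1 of 6 (counted from the stand's -y side): round blind hole 20 mm wide, 11 mm deep, with a black rubber disc at its bottom, at the end of its lane; the point is where the centre of a ball lies that sits in the pocket, 2 mm below the lane floor, so a seated ball stands 7 mm proud
- pocket1 (a point): pocket 2 of 6 (counted from the stand's -y side): round blind hole 20 mm wide, 11 mm deep, with a black rubber disc at its bottom, at the end of its lane; the point is where the centre of a ball lies that sits in the pocket, 2 mm below the lane floor, so a seated ball stands 7 mm proud
- pocket2 (a point): pocket 3 of 6 (counted from the stand's -y side): round blind hole 20 mm wide, 11 mm deep, with a black rubber disc at its bottom, at the end of its lane; the point is where the centre of a ball lies that sits in the pocket, 2 mm below the lane floor, so a seated ball stands 7 mm proud
- pocket3 (a point): pocket 4 of 6 (counted from the stand's -y side): round blind hole 20 mm wide, 11 mm deep, with a black rubber disc at its bottom, at the end of its lane; the point is where the centre of a ball lies that sits in the pocket, 2 mm below the lane floor, so a seated ball stands 7 mm proud
- pocket4 (a point): pocket 5 of 6 (counted from the stand's -y side): round blind hole 20 mm wide, 11 mm deep, with a black rubber disc at its bottom, at the end of its lane; the point is where the centre of a ball lies that sits in the pocket, 2 mm below the lane floor, so a seated ball stands 7 mm proud
- pocket5 (a point): pocket 6 of 6 (counted from the stand's -y side): round blind hole 20 mm wide, 11 mm deep, with a black rubber disc at its bottom, at the end of its lane; the point is where the centre of a ball lies that sits in the pocket, 2 mm below the lane floor, so a seated ball stands 7 mm proud
- ball0: one of nine equal loose steel balls, 18 mm across, 24 g; origin at its centre. All lie side by side in the channel at the start
- ball1: one of nine equal loose steel balls, 18 mm across, 24 g; origin at its centre. All lie side by side in the channel at the start
- ball2: one of nine equal loose steel balls, 18 mm across, 24 g; origin at its centre. All lie side by side in the channel at the start
- ball3: one of nine equal loose steel balls, 18 mm across, 24 g; origin at its centre. All lie side by side in the channel at the start
- ball4: one of nine equal loose steel balls, 18 mm across, 24 g; origin at its centre. All lie side by side in the channel at the start
- ball5: one of nine equal loose steel balls, 18 mm across, 24 g; origin at its centre. All lie side by side in the channel at the start
- ball6: one of nine equal loose steel balls, 18 mm across, 24 g; origin at its centre. All lie side by side in the channel at the start
- ball7: one of nine equal loose steel balls, 18 mm across, 24 g; origin at its centre. All lie side by side in the channel at the start
- ball8: one of nine equal loose steel balls, 18 mm across, 24 g; origin at its centre. All lie side by side in the channel at the start
- paste_tin: bystander: small round white tin, 49 mm across, 19 mm high, beside the board; origin at the middle of its underside
- jig_block: bystander: small aluminium fixture block with a pocket, 40 x 60 x 22 mm, beside the board; origin at the middle of its underside
- screwdriver: bystander: red-handled screwdriver, 141 mm long, 22 mm thick, lying beside the board; origin at the middle of its underside

How it is judged:
By the outcome, as a careful person would: the job done as asked, in the order asked, and still so for the second after the job is handed in, with the robot touching nothing.
It also fails if it takes over 45 s, if anything falls off the work surface, if the arm or the gripper's body presses on something with over 40 N, if the wrist force passes 120 N, or if a joint passes its speed limit or range.

ROBOT

A 6-joint arm with a two-finger parallel gripper is mounted at the origin on a cart in front of the work surface, level with it; the furniture and walls round the work are solid. World frame = base frame: x ahead of the robot, y to its left, z up, the work surface at z = 0. Lengths are in m, angles in rad, forces in N, time in s.
With the tool pointing down it reaches from about 0.4 to 0.825 m from the base axis. Payload 7 kg.
Tool frame: the origin (TCP) lies at the very end of the fingers, on their centre line; the grasp point (between the pads) lies 19 mm behind it (arm.grip_point_offset is the distance from the TCP to the grasp point, in m); z points along the fingers, y is the line along which they close (so a half turn about z gives the same grasp; the last joint's range is limited). The gripper opens to 88 mm and grips with 3 to 60 N. Pads are 19 mm wide; open, the fingers measure 130 mm over their backs; the gripper's body (78 mm by 193 mm) begins 47 mm behind the grasp point.
Start: joints at [-1.049, 0.359, 0.012, 0, -1.224, -0.288], TCP at [0.156, -0.657, 0.227] pointing down, gripper open.
Joint ranges: [-3.07, 3.07], [-1.43, 2.12], [-1.02, 1.25], [-3.03, 1.67], [-3.05, -0], [-3.03, 3.03]. Speed limits (rad/s): [2.39, 2.39, 3.01, 3.14, 3.14, 3.14].

INTERFACE

Orientations are given as [roll, pitch, yaw] about the fixed x, y, z axes, in that order (R = Rz(yaw) Ry(pitch) Rx(roll)).
In Python, from station import arm, cams gives the robot as it stands.
- The arm moves only by the shell command python3 -m handwheel 'ROWS' [FORCE]. ROWS is JSON, a list that holds one entry, the list of rows, each a list of 7 numbers: the shift along the tool's x, y, z normalised to -1 to 1, where 1 is 0.08 m, then the turn, a rotation vector about the tool's x, y, z normalised to -1 to 1, where 1 is 0.5 rad, then the closure in counts, from 0 (fully open) to 255 (shut). In form: [[[x, y, z, wx, wy, wz, hand], ...]]. A call has 1 to 5 rows; each row is the pose to reach, as a shift and turn from the pose commanded when the call began, along the tool's axes at that moment; what a row does not reach only later rows make up. A row lasts 1/8 s, in which the tool goes at most 62.5 mm and 10.7 degrees, less where a joint would pass 70% of its speed; a pose out of reach is approached as far as the arm can. A call with a number of a shift or a turn outside -1 to 1 is refused whole. A call with a gripper value outside its range is refused whole. The fingers move at their own pace and stop on an object; FORCE is the grip in N (left out, the last holds). Time passes only in rows, so rows that repeat a pose let the fingers close. It gives the time, the measured TCP pose, the force, the opening and the grip force at its end, in the units of the state.
- arm.get_state(): the state, without advancing time (a new reading comes with each control period).
- cams.grab_frame(name): name is "scene" or "side" or "wrist"; returns the picture (384x512x3 uint8, blue, green, red); there is no depth.
- cams.camera_info(name): a dict with "camera_matrix" (3x3 intrinsics, pixels), "R" (3x3) and "t" (3): a world point X has camera coordinates R X + t; the wrist camera has in their place "hand_eye" (4x4, takes a point from camera to tool coordinates, whose origin is the TCP and whose axes are the flange's). Camera axes: x right, y down, z forward; pixel columns grow to the right and rows downward; lengths in m; the calibration is good to about 2 mm. A picture is of the moment at which its call begins: read the wrist's pose just before it. camera_info takes no time and is no camera call.
- arm.job_done(): hands the job in; it is judged then, once.
The state is a dict: "t": time; "q": joint angles; "qd": joint speeds; "joint_efforts": joint torques, N m; "eef_pos": TCP position; "ee_rot": TCP orientation; "force": force on the tool from outside, world axes, zero at the start; "moment": the same for the moment, N m; "width": finger opening in m; "gripper_force": force on a finger pad.
Only numpy, scipy, OpenCV 4.12 (cv2) and the standard library are available. Lean on these libraries where they do the work, as an engineer would, in place of code of your own. Each camera call takes 0.05 s, during which the arm holds its last target. There are 200 camera calls.

## Working session

There is one attempt and no reset: what is moved stays moved. The work goes in short steps, Python scripts to look and compute and a shell command to move; the robot and the scene stay as the last step left them, time stands still between calls to the robot, and variables do not carry over. Pictures are saved under pics/ and viewed, at most 10 in all, crops included, and the job is handed in when it is done.

```bash
mkdir -p pics
python3 - <<'E'
from station import arm,cams
import cv2,numpy as np
print(arm.get_state())
a=[cams.grab_frame(n) for n in("scene","side")]
for n,i in zip(("scene","side"),a): cv2.imwrite(f"pics/{n}0.png",i)
for n in("scene","side","wrist"):print(n,cams.camera_info(n))
E
ls
```

```text
{'t': 0.0, 'q': array([-1.04891176e+00,  3.59405127e-01,  1.10305728e-02, -3.55984973e-04,
       -1.22411422e+00, -2.88115780e-01]), 'qd': array([-1.09983941e-04,  1.81862460e-05, -1.75499670e-03, -2.29555022e-04,
       -4.62114094e-04, -1.94406655e-03]), 'joint_efforts': array([ 4.10204939e-04, -5.82716310e+01,  2.93055224e+01,  6.99775949e+00,
        6.83968668e-03, -1.55963507e-04]), 'eef_pos': array([ 0.15622195, -0.65614773,  0.22559754]), 'ee_rot': array([ 3.13987487e+00, -1.60099837e-04, -2.90794497e+00]), 'force': array([-0.04109496,  0.32027841,  0.11456891]), 'moment': array([ 0.01910499,  0.03955635, -0.03982518]), 'gripper_force': 0.0, 'width': 0.08744062843527796}
scene {'camera_matrix': array([[346.67761372,   0.        , 259.26108839],
       [  0.        , 346.67761372, 189.93741015],
       [  0.        ,   0.        ,   1.        ]]), 'R': array([[-0.61372118, -0.7895205 ,  0.00192038],
       [-0.46201634,  0.35716654, -0.8117715 ],
       [ 0.64022434, -0.49908861, -0.58397205]]), 't': array([0.42303419, 0.34156124, 0.52703172])}
side {'camera_matrix': array([[
[... 188 characters left out ...]
.02402279],
       [-0.0700324 , -0.38678536, -0.91950669],
       [ 0.10338109,  0.91399234, -0.39233959]]), 't': array([-0.59625303,  0.1522215 ,  0.79451459])}
wrist {'camera_matrix': array([[344.11576024,   0.        , 250.59645391],
       [  0.        , 344.11576024, 193.35550562],
       [  0.        ,   0.        ,   1.        ]]), 'hand_eye': array([[-2.24671255e-04, -9.55170346e-01, -2.96056682e-01,
         7.95977967e-02],
       [ 9.99999817e-01, -4.82515476e-05, -6.03204646e-04,
        -1.48931602e-04],
       [ 5.61877998e-04, -2.96056763e-01,  9.55170182e-01,
        -1.57320602e-01],
       [ 0.00000000e+00,  0.00000000e+00,  0.00000000e+00,
         1.00000000e+00]])}
pics
```

View pics/scene0.png

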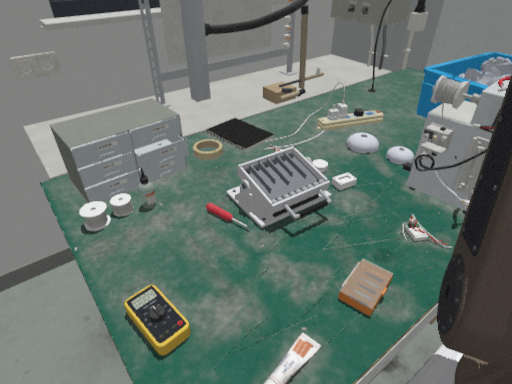

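View pics/side0.png

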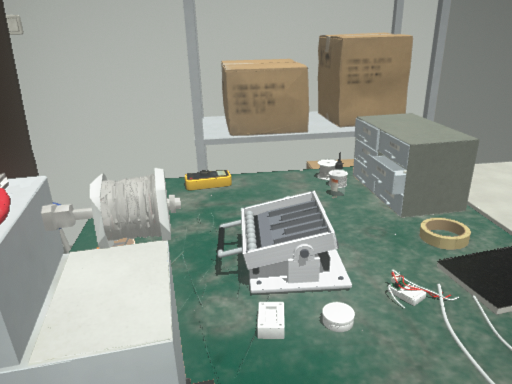

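The scene view shows the board at about (283,187), with its handle towards (307,208). In the side view the arms reach left to about (222,225) and (222,253). I'll zoom in on both.

Run:
```python
import cv2,numpy as np
a=cv2.imread("pics/scene0.png")[140:240,220:345]; b=cv2.imread("pics/side0.png")[185:295,205:355]
a=cv2.resize(a,(500,400),interpolation=2)[:, :400+100]
b=cv2.resize(b,(600,440),interpolation=2)
cv2.imwrite("pics/za.png",cv2.resize(a,(750,600),interpolation=2)); cv2.imwrite("pics/zb.png",b)
```

```text
(no output)
```

View pics/za.png

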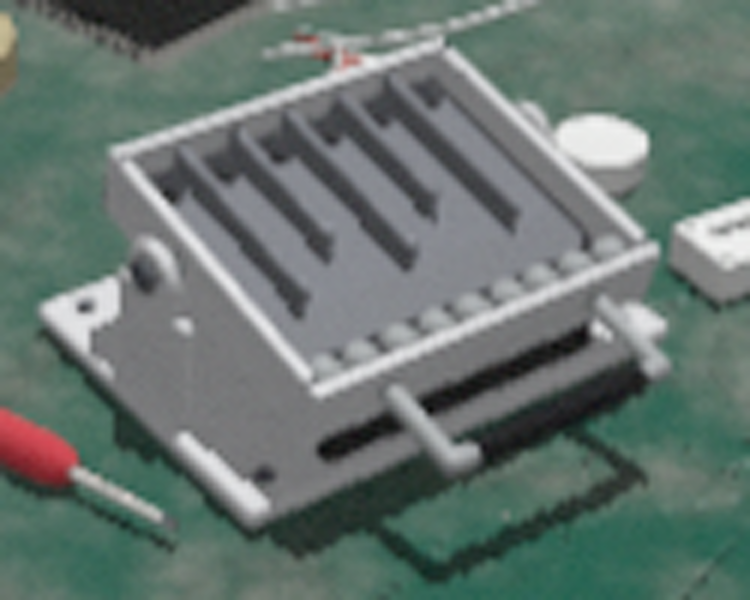

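View pics/zb.png

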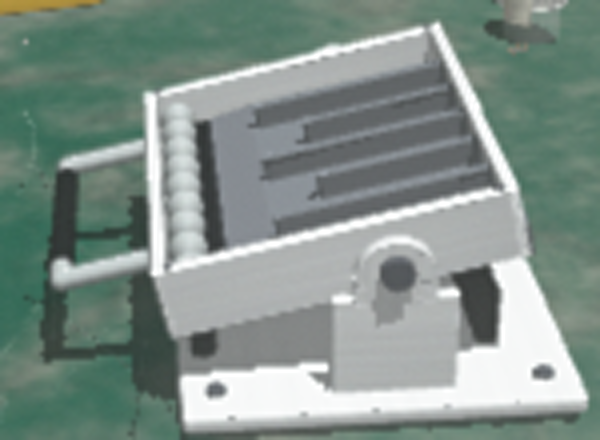

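In the scene crop the black handle bar runs between arm ends at full-picture pixels (297,216) and (329,200). In the side crop it runs between (221.5,226) and (220,252). The balls lie along the front wall, and the tin and block are on the side camera's side of the board. Next I triangulate.

```bash
cat > h.py <<'E'
from station import arm,cams
import cv2,numpy as np
from scipy.spatial.transform import Rotation as Ro
def P(n):
    c=cams.camera_info(n); return c["camera_matrix"]@np.c_[c["R"],c["t"]]
def tri(a,b):
    X=cv2.triangulatePoints(P("scene"),P("side"),np.array(a,float).reshape(2,1),np.array(b,float).reshape(2,1)).ravel()
    X=X[:3]/X[3]
    for n,p in(("scene",a),("side",b)):
        q=P(n)@np.r_[X,1]; print("  err",n,(q[:2]/q[2]-p).round(1))
    return X
def tool():
    s=arm.get_state(); return np.array(s["eef_pos"]),Ro.from_euler("xyz",s["ee_rot"])
E
python3 - <<'E'
from h import *
S=lambda u,v:(220+u/6,140+v/6)
D=lambda u,v:(205+u/4,185+v/4)
A=tri(S(463,457),D(66,163)); B=tri(S(655,360),D(61,272))
C=tri(S(315,388),D(150,97)); E=tri(S(650,245),D(158,270))  # tray front wall top corners
F=tri(S(440,45),D(515,188)); G=tri(S(112,152),D(435,27))
for n,x in zip("A B C E F G".split(),(A,B,C,E,F,G)):print(n,x.round(4))
print("bar mid",(A+B)/2,np.linalg.norm(A-B),"yaw",np.arctan2(*(B-A)[1::-1]))
p,R=tool();print(p,R.as_matrix().round(3))
E
```

```text
err scene [-0.4 -0.4]
  err side [-0.4  0.3]
  err scene [0.1 0.1]
  err side [ 0.1 -0.1]
  err scene [0.3 0.3]
  err side [ 0.3 -0.2]
  err scene [0.2 0.2]
  err side [ 0.2 -0.2]
  err scene [-0.2 -0.4]
  err side [-0.3  0.4]
  err scene [0.2 0.4]
  err side [ 0.2 -0.3]
A [0.5265 0.0134 0.0511]
B [ 0.521  -0.0935  0.0514]
C [0.5751 0.0479 0.07  ]
E [ 0.5627 -0.1319  0.0714]
F [ 0.715  -0.1429  0.1024]
G [0.7269 0.039  0.1028]
bar mid [ 0.52377365 -0.04006209  0.05125811] 0.10699038480158901 yaw -1.6219466919923116
[ 0.1562463  -0.65622828  0.22572165] [[-0.973 -0.232 -0.   ]
 [-0.232  0.973  0.001]
 [ 0.     0.001 -1.   ]]
```

Run:
```python
from h import *
def ray(n,p,z):
    c=cams.camera_info(n);d=c["R"].T@np.linalg.solve(c["camera_matrix"],[*p,1]);o=-c["R"].T@c["t"]
    return (o+d*(z-o[2])/d[2]).round(3)
print("box corner",ray("scene",(411,185),0),ray("side",(183,380),0))
print("tip",tri((418,143),(176,203)))
print("boxtop",tri((420,118),(168,246)))
print("block",ray("side",(271,318),.02),ray("scene",(344,181),.02),"tin",ray("scene",(320,165),.015))
for w in np.linspace(0,1,6):
    X=np.array([.156,-.656,.226])*(1-w)+np.array([.524,-.04,.15])*w
    for n in("scene","side"):
        q=P(n)@np.r_[X,1];print(X.round(2),n,(q[:2]/q[2]).round(),q[2].round(2))
```

```text
box corner [ 0.467 -0.394  0.   ] [ 0.46  -0.326  0.   ]
  err scene [-10.4  -8.7]
  err side [-15.5   8.8]
tip [ 0.44815604 -0.25381957  0.21524292]
  err scene [2.  1.4]
  err side [ 3.7 -2. ]
boxtop [ 0.46945284 -0.34784926  0.2192687 ]
block [ 0.591 -0.245  0.02 ] [ 0.584 -0.228  0.02 ] tin [ 0.693 -0.244  0.015]
[ 0.16 -0.66  0.23] scene [616. 127.] 0.82
[ 0.16 -0.66  0.23] side [-965.  820.] 0.12
[ 0.23 -0.53  0.21] scene [558. 136.] 0.82
[ 0.23 -0.53  0.21] side [-248.  439.] 0.25
[ 0.3  -0.41  0.2 ] scene [499. 146.] 0.81
[ 0.3  -0.41  0.2 ] side [-14. 315.] 0.37
[ 0.38 -0.29  0.18] scene [439. 155.] 0.81
[ 0.38 -0.29  0.18] side [102. 253.] 0.5
[ 0.45 -0.16  0.17] scene [379. 164.] 0.8
[ 0.45 -0.16  0.17] side [171. 216.] 0.63
[ 0.52 -0.04  0.15] scene [317. 174.] 0.79
[ 0.52 -0.04  0.15] side [218. 192.] 0.75
```

Run:
```python
from h import *
cv2.imwrite("pics/w0.png",cams.grab_frame("wrist"))
```

```text
(no output)
```

View pics/w0.png

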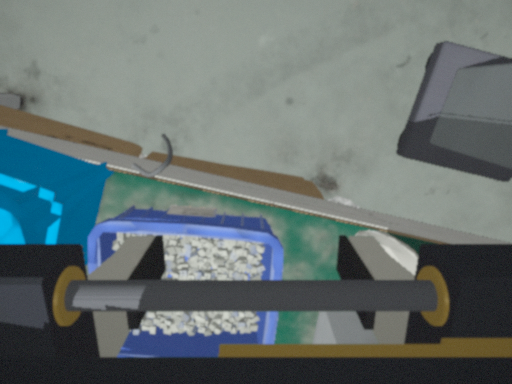

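The wrist camera shows a tub below the tool and nothing else nearby. The two fixed views show a box with a spool, its corner near (0.46,-0.35) and its top around z 0.3, on the straight path. I'll go up first and then across.

```bash
python3 -m handwheel '[[[0,0,-1,0,0,0,0],[0,0,-1,0,0,0,0]]]'; python3 -m handwheel '[[[0,0,-1,0,0,0,0],[0,0,-1,0,0,0,0]]]'; python3 -m handwheel '[[[0,0,-0.5,0,0,0,0],[0,0,-0.5,0,0,0,0]]]'
python3 -m handwheel '[[[-0.3,1,0,0,0,-0.35,0],[-0.3,1,0,0,0,-0.35,0],[-0.3,1,0,0,0,-0.35,0]]]'
python3 -m handwheel '[[[-0.5,1,0,0,0,-0.35,0],[-0.5,1,0,0,0,-0.35,0],[-0.5,1,0,0,0,-0.35,0]]]'
python3 - <<'E'
from h import *
p,R=tool();print(R.inv().apply(np.array([.524,-.04,p[2]])-p)/.08,p)
E
```

```text
t: 0.4
eef_pos: [0.1565, -0.6581, 0.3109]
ee_rot: [-3.136, 0.0, -2.908]
force: [0.3, -1.1, -0.1]
width: 0.0878
gripper_force: 0.0
t: 0.65
eef_pos: [0.1563, -0.6577, 0.3913]
ee_rot: [-3.135, 0.0, -2.908]
force: [-0.5, 0.1, -0.3]
width: 0.0874
gripper_force: 0.0
t: 0.9
eef_pos: [0.1564, -0.6575, 0.4299]
ee_rot: [-3.136, 0.001, -2.908]
force: [-0.4, 0.0, 0.5]
width: 0.0879
gripper_force: 0.0
t: 1.27
eef_pos: [0.1612, -0.5719, 0.427]
ee_rot: [-3.14, 0.0, -2.732]
force: [-0.2, -0.7, 0.1]
width: 0.0877
gripper_force: 0.0
t: 1.65
eef_pos: [0.1662, -0.4831, 0.427]
ee_rot: [-3.14, 0.0, -2.557]
force: [-0.5, -0.8, -0.1]
width: 0.0875
gripper_force: 0.0
[-6.78745256e+00  2.14984634e+00 -7.45783443e-04] [ 0.16616675 -0.48314785  0.42700741]
```

```bash
python3 -m handwheel '[[[-1,0.5,0,0,0,-0.35,0],[-1,0.5,0,0,0,-0.35,0],[-1,0.5,0,0,0,-0.35,0]]]'|sed -n 2,3p
python3 -m handwheel '[[[-1,0.3,0,0,0,-0.35,0],[-1,0.3,0,0,0,-0.35,0],[-1,0.3,0,0,0,-0.35,0]]]'|sed -n 2,3p
python3 -m handwheel '[[[-1,0.3,0,0,0,-0.35,0],[-1,0.3,0,0,0,-0.35,0],[-1,0.3,0,0,0,-0.35,0]]]'|sed -n 2,3p
python3 - <<'E'
from h import *
p,R=tool();print(R.inv().apply(np.array([.524,-.04,p[2]])-p)/.08,p)
E
```

```text
eef_pos: [0.2117, -0.4063, 0.4264]
ee_rot: [-3.142, 0.0, -2.381]
eef_pos: [0.2532, -0.3341, 0.4263]
ee_rot: [3.141, -0.0, -2.207]
eef_pos: [0.2812, -0.2555, 0.4265]
ee_rot: [3.141, -0.0, -2.032]
[-3.76283372e+00 -1.52025281e+00 -9.74818163e-04] [ 0.28118503 -0.25552134  0.42648678]
```

```bash
python3 -m handwheel '[[[-1,-0.3,0,0,0,-0.3,0],[-1,-0.3,0,0,0,-0.3,0],[-1,-0.3,0,0,0,-0.3,0]]]'|sed -n 2,3p
python3 -m handwheel '[[[-1,-0.7,0.5,0,0,-0.3,60],[-1,-0.7,0.5,0,0,-0.3,60],[-1,-0.7,0.5,0,0,-0.3,100]]]'|sed -n 2,3p
python3 -m handwheel '[[[-0.5,-1,0.7,0,0,-0.2,130],[-0.5,-1,0.7,0,0,-0.2,130],[-0.5,-1,0.7,0,0,-0.2,130]]]'
python3 - <<'E'
from h import *
p,R=tool();print(R.inv().apply(np.array([.524,-.04,p[2]])-p)/.08,p)
E
```

```text
eef_pos: [0.3388, -0.1949, 0.4259]
ee_rot: [3.14, -0.001, -1.882]
eef_pos: [0.4165, -0.1357, 0.3842]
ee_rot: [3.137, -0.001, -1.733]
t: 3.9
eef_pos: [0.5015, -0.1102, 0.3276]
ee_rot: [3.136, -0.001, -1.634]
force: [-1.1, 0.4, -0.3]
width: 0.0434
gripper_force: 0.0
[-0.89368473 -0.22490845 -0.00223619] [ 0.50152314 -0.1102144   0.32764955]
```

```bash
python3 -m handwheel '[[[-0.9,-0.1,0.9,0,0,0,165],[-0.9,-0.1,0.9,0,0,0,165],[-0.9,-0.1,0.9,0,0,0,165]]]'
python3 -m handwheel '[[[0,0,0.8,0,0,0,165],[0,0,0.8,0,0,0,165],[0,0,0.8,0,0,0,165]]]'
python3 - <<'E'
from h import *
p,R=tool();print(p,R.as_euler("xyz"))
f=[cams.grab_frame(n) for n in("wrist","side")]
cv2.imwrite("pics/w1.png",np.vstack([f[0],cv2.resize(f[1][150:300,160:360],(512,384))])[:,:]); cv2.imwrite("pics/side1.png",f[1]);cv2.imwrite("pics/wr1.png",f[0])
a=np.hstack([f[0],cv2.resize(f[1][150:300,180:300],(288,384))]);cv2.imwrite("pics/c1.png",a)
E
```

```text
t: 4.28
eef_pos: [0.5124, -0.0382, 0.2572]
ee_rot: [3.139, -0.001, -1.633]
force: [-0.2, -1.0, 0.2]
width: 0.0312
gripper_force: 0.0
t: 4.65
eef_pos: [0.5147, -0.0387, 0.1971]
ee_rot: [-3.139, -0.0, -1.633]
force: [0.4, -0.5, -0.2]
width: 0.0308
gripper_force: 0.0
[ 0.51471317 -0.03872015  0.19710324] [-3.13895989e+00 -4.12726455e-04 -1.63338727e+00]
```

View pics/c1.png

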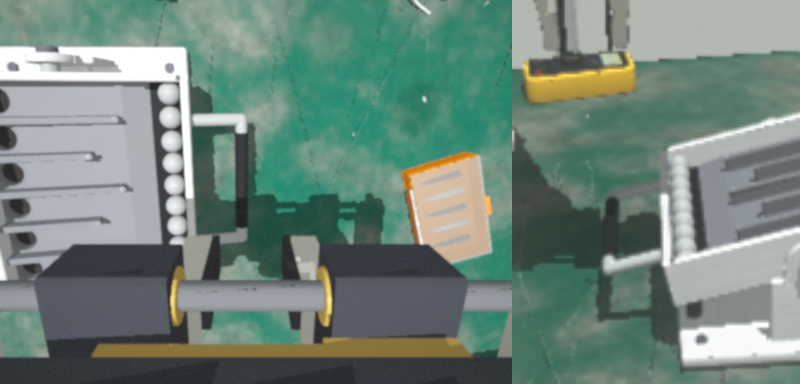

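The wrist picture shows the bar from (242,130) to (241,232), and the fingers are lined up across it. I'll cast those pixels onto the plane at the triangulated height.

Run:
```python
from h import *
f=cv2.imread("pics/wr1.png");g=cv2.cvtColor(f,6)
pts=[]
for v in range(135,226,10):
    r=g[v,225:258].astype(int);u=225+np.where(r<60)[0]
    pts.append((u.mean().round(1) if len(u) else None,len(u)));
print(pts)
p=np.array([ 0.51471317,-0.03872015,0.19710324]);R=Ro.from_euler("xyz",[-3.13895989,-4.127e-04,-1.63338727]).as_matrix()
c=cams.camera_info("wrist");H=c["hand_eye"]
def ray(u,v,z):
    d=R@H[:3,:3]@np.linalg.solve(c["camera_matrix"],[u,v,1]);o=R@H[:3,3]+p
    return o+d*(z-o[2])/d[2]
a=ray(242.5,124,.051);b=ray(241,236,.051);m=(a+b)/2
print(a,b,m,np.linalg.norm(a-b),"line yaw",np.arctan2(*(a-b)[:2]))
print("tool shift",R.T@(m-p)/.08)
```

```text
[(np.float64(242.2), 5), (np.float64(242.6), 5), (np.float64(243.8), 5), (np.float64(244.2), 4), (np.float64(243.8), 5), (np.float64(242.8), 6), (np.float64(243.7), 6), (np.float64(241.5), 14), (np.float64(241.0), 13), (np.float64(241.5), 14)]
[ 0.51987525 -0.08871082  0.051     ] [0.52869169 0.01683382 0.051     ] [ 0.52428347 -0.0359385   0.051     ] 0.10591223528783443 line yaw -3.0582533521661293
tool shift [-0.04293902 -0.11241101  1.82657522]
```

```bash
python3 -m handwheel '[[[-0.03,-0.11,0.6,0,0,0,180],[-0.03,-0.11,0.6,0,0,0,180],[-0.03,-0.11,0.6,0,0,0,180]]]'|sed -n 2,5p
python3 -m handwheel '[[[0,0,0.9,0,0,0,180],[0,0,0.9,0,0,0,180],[0,0,0.9,0,0,0,180]]]'|sed -n 2,5p
python3 - <<'E'
from h import *
p,R=tool();print(p,R.as_euler("xyz"))
f=cams.grab_frame("side");g=cams.grab_frame("scene")
cv2.imwrite("pics/c2.png",np.hstack([cv2.resize(f[170:290,180:300],(400,400)),cv2.resize(g[140:240,250:350],(400,400))]))
E
```

```text
eef_pos: [0.5234, -0.0358, 0.1486]
ee_rot: [-3.14, -0.0, -1.632]
force: [0.4, -0.3, 0.7]
width: 0.0259
eef_pos: [0.5231, -0.0358, 0.076]
ee_rot: [-3.141, -0.0, -1.632]
force: [1.1, -0.2, 1.1]
width: 0.0258
[ 0.52313091 -0.03578275  0.07598373] [-3.14104236e+00 -4.85786158e-04 -1.63214656e+00]
```

View pics/c2.png

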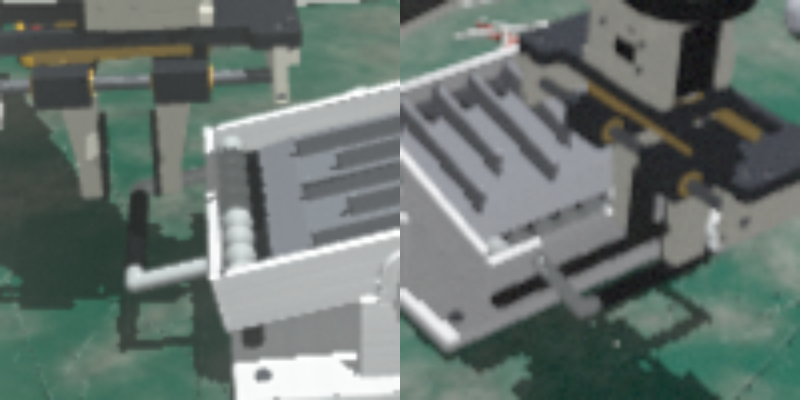

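The fingers straddle the bar and clear the front wall. I'll finish the descent and close gently.

```bash
python3 -m handwheel '[[[0,-0.01,0.28,0,0,0,180],[0,-0.01,0.55,0,0,0,180],[0,-0.01,0.55,0,0,0,180]]]'|sed -n 2,5p
python3 -m handwheel '[[[0,0,0,0,0,0,255],[0,0,0,0,0,0,255],[0,0,0,0,0,0,255],[0,0,0,0,0,0,255]]]' 15
```

```text
eef_pos: [0.5233, -0.0358, 0.0311]
ee_rot: [3.141, -0.0, -1.633]
force: [0.0, -0.3, 0.4]
width: 0.0256
t: 6.48
eef_pos: [0.5242, -0.0356, 0.0319]
ee_rot: [-3.139, 0.001, -1.632]
force: [-1.5, 1.0, 7.0]
width: 0.0113
gripper_force: 15.0
```

```bash
python3 -m handwheel '[[[0,0,-0.05,0,0,0,255],[0,0.01,-0.12,0,0,0,255],[0,0.02,-0.2,0,0,0,255],[0,0.03,-0.28,0,0,0,255],[0,0.03,-0.34,0,0,0,255]]]'
python3 -m handwheel '[[[0,0,-0.03,0,0,0,255],[0,0,-0.06,0,0,0,255],[0,-0.01,-0.09,0,0,0,255],[0,-0.01,-0.12,0,0,0,255],[0,-0.01,-0.15,0,0,0,255]]]'
python3 - <<'E'
from h import *
f=cams.grab_frame("side");g=cams.grab_frame("scene")
cv2.imwrite("pics/c3.png",np.hstack([cv2.resize(f[160:280,205:355],(440,352)),cv2.resize(g[130:230,220:320],(352,352))]))
E
```

```text
t: 7.1
eef_pos: [0.5217, -0.0355, 0.0586]
ee_rot: [-3.14, 0.0, -1.633]
force: [5.1, 0.6, -2.2]
width: 0.0112
gripper_force: 15.0
t: 7.72
eef_pos: [0.5221, -0.0356, 0.0701]
ee_rot: [-3.141, 0.0, -1.633]
force: [5.0, 1.0, -3.3]
width: 0.0115
gripper_force: 15.0
```

View pics/c3.png

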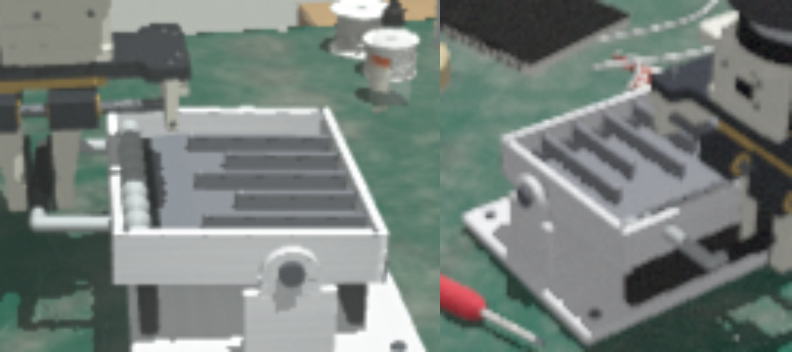

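The board is just past level, with the balls still in the channel and the grip holding. I'll carry on slowly.

```bash
python3 -m handwheel '[[[0,-0.01,-0.03,0,0,0,255],[0,-0.02,-0.06,0,0,0,255],[0,-0.02,-0.1,0,0,0,255],[0,-0.03,-0.14,0,0,0,255],[0,-0.03,-0.18,0,0,0,255]]]'
python3 -m handwheel '[[[0,-0.01,-0.04,0,0,0,255],[0,-0.02,-0.08,0,0,0,255],[0,-0.03,-0.12,0,0,0,255],[0,-0.04,-0.16,0,0,0,255],[0,-0.05,-0.19,0,0,0,255]]]'
python3 -m handwheel '[[[0,0,0,0,0,0,255],[0,0,0,0,0,0,255],[0,0,0,0,0,0,255],[0,0,0,0,0,0,255],[0,0,0,0,0,0,255]]]'
python3 - <<'E'
from h import *
f=cams.grab_frame("side");g=cams.grab_frame("scene")
cv2.imwrite("pics/side4.png",f);cv2.imwrite("pics/scene4.png",g)
cv2.imwrite("pics/c4.png",np.hstack([cv2.resize(f[160:280,205:355],(440,352)),cv2.resize(g[130:230,220:320],(352,352))]))
E
```

```text
t: 8.45
eef_pos: [0.5239, -0.0358, 0.0843]
ee_rot: [3.141, 0.0, -1.633]
force: [4.3, 2.6, -3.0]
width: 0.0115
gripper_force: 15.0
t: 9.07
eef_pos: [0.5272, -0.0361, 0.0993]
ee_rot: [3.14, -0.0, -1.633]
force: [-0.9, 4.9, -2.7]
width: 0.0114
gripper_force: 15.0
t: 9.7
eef_pos: [0.5273, -0.0361, 0.0993]
ee_rot: [3.14, -0.0, -1.633]
force: [-1.7, 5.1, -1.4]
width: 0.0116
gripper_force: 15.0
```

View pics/c4.png

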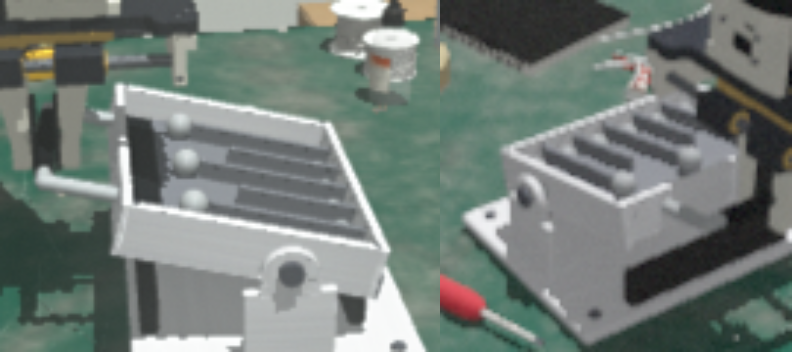

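Three balls rest at the heads of the ribs and the other six have gone down the lanes. I'll check the pockets in a combined wrist and zoomed side view.

Run:
```python
from h import *
w=cams.grab_frame("wrist");f=cv2.imread("pics/side4.png");g=cv2.imread("pics/scene4.png")
a=cv2.resize(f[185:250,240:340],(400,260),interpolation=2);b=cv2.resize(g[150:200,225:300],(400,267),interpolation=2)
cv2.imwrite("pics/c5.png",np.hstack([np.vstack([a,b]),cv2.resize(w[:300,:225],(395,527))]))
```

```text
(no output)
```

View pics/c5.png

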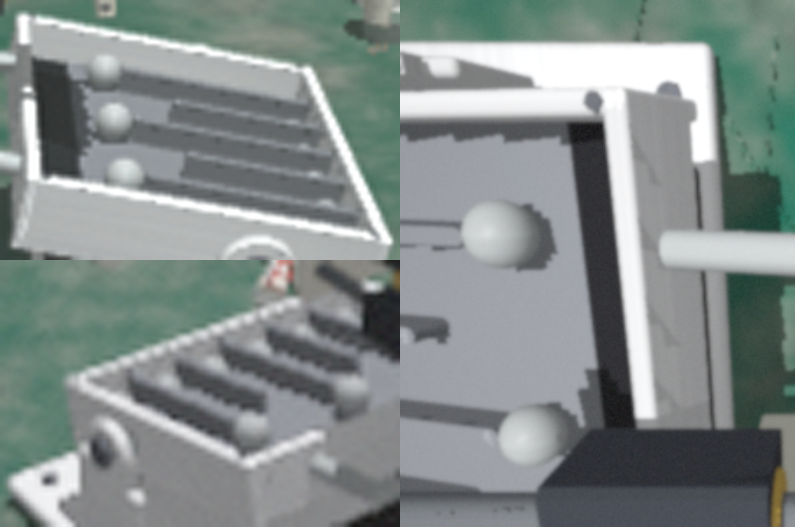

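The three spares sit at the heads of the long ribs (y = 0 and ±58 mm). The other six balls lie one per lane. I'll check the pockets numerically.

```bash
cat >> h.py <<'E'
def board(phi,pt):
    R=Ro.from_euler("z",-.063)*Ro.from_euler("y",phi)
    return np.array([.6693,-.0462,.075])+R.apply(pt)
def px(n,X):
    q=P(n)@np.r_[X,1]; return q[:2]/q[2]
E
python3 - <<'E'
from h import *
f={n:cv2.cvtColor(cv2.imread(f"pics/{n}4.png"),6) for n in("side","scene")}
for n in f:
    print(n,"spares",[px(n,board(.26,[-.056,y,.009])).round(1).tolist() for y in(-.058,0,.058)])
    for y in np.arange(-72.5,73,29)/1000:
        X=board(.26,[.043,y,.003]);u,v=px(n,X).round().astype(int)
        print(n,round(y,4),(u,v));print(f[n][v-5:v+5,u-5:u+6])
E
```

```text
side spares [[271.2, 228.0], [268.5, 213.9], [266.2, 201.6]]
side -0.0725 (np.int64(325), np.int64(245))
[[171 145 136 116 113 104 103 101 103 120 138]
 [255 243 231 191 181 162 145 139 126 138 138]
 [252 253 255 253 255 254 240 234 208 198 177]
 [179 167 183 209 230 244 250 253 255 252 253]
 [175 175 173 177 179 184 182 188 198 203 207]
 [179 179 176 177 176 177 174 174 175 176 174]
 [178 177 177 176 177 176 176 176 177 176 175]
 [179 178 179 178 178 176 175 176 177 176 175]
 [180 178 178 178 177 176 178 176 177 177 176]
 [178 178 178 178 177 177 176 177 178 176 175]]
side -0.0435 (np.int64(321), np.int64(237))
[[104 103 103 103 104 103 104 102 100  96 120]
 [103 104 102 104 103 103 103 103 103 109 130]
 [112 111 109 112 121 124 121 107 103 119 140]
 [137 135 132 144 170 178 170 134 115 132 141]
 [117 127 136 145 150 154 166 159 136 136 143]
 [104 105 104  99 108 117 122 136 137 145 148]
 [102 102 102 102 102 103 103 107 106 109 115]
 [141 115 111 104 106 102 103 101 102 101 101]
 [238 193 183 170 171 145 136 116 113 104 103]
 [255 253 255 255 255 243 231 191 181 162 145]]
side -0.0
[... 4502 characters left out ...]
75  76  80  75  78  80  93 116 134 145 154]
 [116  76  78  78  77  77  75  79  91 110 123]
 [213 186 149 120  82  77  77  76  76  75  80]
 [215 224 218 193 148 119  75  78  78  75  74]]
scene 0.0725 (np.int64(246), np.int64(177))
[[181 147 138 145 148 147 140 124  92 115 129]
 [215 191 159 149 148 145 136 130  87  79  89]
 [204 214 218 212 175 157 159 137  97  76  75]
 [148 184 205 218 224 225 204 177 139  75  76]
 [133 134 143 170 208 225 230 225 197 116  76]
 [133 131 132 135 139 167 202 217 226 213 186]
 [131 131 133 133 133 135 138 166 199 215 224]
 [131 141 165 170 166 136 136 135 139 160 196]
 [136 153 173 201 220 203 150 135 136 134 137]
 [135 143 150 184 223 232 203 138 130 133 135]]
```

All six lane ends show a ball highlight at the seated position, apart from the partly hidden outermost one, and the three spares are accounted for. I'll lower slowly.

```bash
python3 -m handwheel '[[[0,0.01,0.03,0,0,0,255],[0,0.02,0.07,0,0,0,255],[0,0.03,0.11,0,0,0,255],[0,0.04,0.15,0,0,0,255],[0,0.04,0.19,0,0,0,255]]]'|sed -n 2,4p
python3 -m handwheel '[[[0,0.01,0.04,0,0,0,255],[0,0.02,0.08,0,0,0,255],[0,0.02,0.12,0,0,0,255],[0,0.03,0.16,0,0,0,255],[0,0.03,0.19,0,0,0,255]]]'|sed -n 2,4p
python3 -m handwheel '[[[0,0,0.03,0,0,0,255],[0,0,0.06,0,0,0,255],[0,0,0.09,0,0,0,255],[0,0,0.12,0,0,0,255],[0,0,0.15,0,0,0,255]]]'|sed -n 2,4p
python3 -m handwheel '[[[0,-0.01,0.03,0,0,0,255],[0,-0.01,0.06,0,0,0,255],[0,-0.02,0.09,0,0,0,255],[0,-0.02,0.12,0,0,0,255],[0,-0.03,0.15,0,0,0,255]]]'|sed -n 2,4p
python3 -m handwheel '[[[0,0,0.02,0,0,0,255],[0,-0.01,0.04,0,0,0,255],[0,-0.01,0.06,0,0,0,255],[0,-0.01,0.08,0,0,0,255],[0,-0.01,0.1,0,0,0,255]]]'
```

```text
eef_pos: [0.5239, -0.0359, 0.0842]
ee_rot: [3.14, 0.0, -1.633]
force: [-4.3, 6.9, 1.4]
eef_pos: [0.5221, -0.0357, 0.0691]
ee_rot: [3.141, 0.0, -1.633]
force: [-2.3, 6.3, 0.9]
eef_pos: [0.5217, -0.0357, 0.057]
ee_rot: [3.14, -0.0, -1.633]
force: [-2.3, 6.9, 0.4]
eef_pos: [0.5223, -0.0358, 0.0443]
ee_rot: [3.137, -0.0, -1.634]
force: [-8.0, 9.5, -0.8]
t: 12.98
eef_pos: [0.5231, -0.0359, 0.0362]
ee_rot: [3.137, -0.0, -1.633]
force: [-6.4, 8.9, -0.2]
width: 0.0114
gripper_force: 15.0
```

```bash
python3 -m handwheel '[[[0,-0.01,0.01,0,0,0,255],[0,-0.01,0.02,0,0,0,255],[0,-0.01,0.03,0,0,0,255],[0,-0.01,0.04,0,0,0,255],[0,-0.01,0.04,0,0,0,255]]]'
python3 -m handwheel '[[[0,0,0.01,0,0,0,255],[0,0,0.01,0,0,0,255],[0,0,0.02,0,0,0,255],[0,0,0.02,0,0,0,255],[0,0,0.02,0,0,0,255]]]'
```

```text
t: 13.6
eef_pos: [0.5236, -0.0359, 0.0329]
ee_rot: [3.137, -0.0, -1.634]
force: [-7.2, 9.8, -2.7]
width: 0.0114
gripper_force: 15.0
t: 14.22
eef_pos: [0.5238, -0.036, 0.0314]
ee_rot: [3.137, -0.0, -1.634]
force: [-6.4, 9.2, -1.7]
width: 0.0114
gripper_force: 15.0
```

```bash
python3 -m handwheel '[[[0,0,0.01,0,0,0,255],[0,0,0.01,0,0,0,255],[0,0,0.02,0,0,0,255],[0,0,0.02,0,0,0,255]]]'|sed -n 2,4p
python3 -m handwheel '[[[0,0,0.01,0,0,0,255],[0,0,0.01,0,0,0,255],[0,0,0.02,0,0,0,255],[0,0,0.02,0,0,0,255]]]'|sed -n 2,4p
python3 - <<'E'
from h import *
# board tilt check: corner of near wall top (rest 'E','F') patch shift vs start
for n in("side","scene"):
    g=cams.grab_frame(n);cv2.imwrite(f"pics/{n}6.png",g);a=cv2.cvtColor(cv2.imread(f"pics/{n}0.png"),6);g=cv2.cvtColor(g,6)
    for name,x in(("nearback",[.053,-.087,.018]),("farback",[.053,.087,.018]),("nearfront",[-.097,-.087,.018])):
        u,v=px(n,board(-.21,x)).round().astype(int)
        T=a[v-9:v+10,u-9:u+10];r=cv2.matchTemplate(g[v-25:v+26,u-25:u+26],T,5)
        m=cv2.minMaxLoc(r);print(n,name,m[1],np.array(m[3])-16)
E
```

```text
eef_pos: [0.5241, -0.036, 0.0299]
ee_rot: [3.138, -0.0, -1.634]
force: [-6.2, 7.8, -1.7]
eef_pos: [0.5242, -0.036, 0.0294]
ee_rot: [3.138, -0.0, -1.633]
force: [-10.0, 9.1, 10.3]
side nearback 0.9916895627975464 [0 0]
side farback 0.998623788356781 [0 0]
side nearfront 0.9295094013214111 [0 0]
scene nearback 0.5139449238777161 [-5  1]
scene farback 0.8483460545539856 [0 0]
scene nearfront 0.4450259804725647 [-12  -9]
```

Contact shows at z 0.0294, and the side view matches the rest pose to the pixel. I'll relax slightly, open the fingers and rise.

```bash
python3 -m handwheel '[[[0,0,-0.01,0,0,0,255],[0,0,-0.01,0,0,0,220],[0,0,-0.01,0,0,0,180],[0,0,-0.01,0,0,0,180],[0,0,-0.01,0,0,0,180]]]'
python3 -m handwheel '[[[0,0,-0.2,0,0,0,180],[0,0,-0.5,0,0,0,180],[0,0,-0.9,0,0,0,180],[0,0,-0.9,0,0,0,180]]]'
python3 -m handwheel '[[[0.3,0,-1,0,0,0,180],[0.3,0,-1,0,0,0,180],[0.3,0,-1,0,0,0,180]]]'
python3 -m handwheel '[[[0,1,-1,0,0,0,180],[0,1,-1,0,0,0,180],[0,1,-1,0,0,0,180]]]'
python3 - <<'E'
from h import *
for n in("side","scene"):
    g=cams.grab_frame(n);cv2.imwrite(f"pics/{n}7.png",g);a=cv2.cvtColor(cv2.imread(f"pics/{n}0.png"),6);g=cv2.cvtColor(g,6)
    for name,x in(("nearback",[.053,-.087,.018]),("farback",[.053,.087,.018]),("nearfront",[-.097,-.087,.018])):
        u,v=px(n,board(-.21,x)).round().astype(int)
        T=a[v-9:v+10,u-9:u+10];m=cv2.minMaxLoc(cv2.matchTemplate(g[v-25:v+26,u-25:u+26],T,5));print(n,name,round(m[1],3),np.array(m[3])-16)
    d=cv2.absdiff(a,g)
    for lab,x0,z,ys in(("pocket",.043,.002,np.arange(-72.5,73,29)/1000),("channel",-.0845,.006,np.arange(-78,79,6)/1000)):
        print(lab,[(round(y*1000),int(np.mean(d[v-1:v+2,u-1:u+2])),int(g[v-2:v+3,u-2:u+3].max())) for y in ys for u,v in [px(n,board(-.21,[x0,y,z])).round().astype(int)]])
E
```

```text
t: 15.95
eef_pos: [0.5266, -0.0363, 0.0299]
ee_rot: [-3.141, -0.0, -1.633]
force: [0.7, 0.7, -0.4]
width: 0.0254
gripper_force: 0.0
t: 16.45
eef_pos: [0.5282, -0.0358, 0.1043]
ee_rot: [-3.137, 0.001, -1.632]
force: [-0.8, -0.6, 0.4]
width: 0.0256
gripper_force: 0.0
t: 16.82
eef_pos: [0.5256, -0.0603, 0.183]
ee_rot: [-3.139, 0.001, -1.634]
force: [-0.7, 0.6, -0.2]
width: 0.0258
gripper_force: 0.0
t: 17.2
eef_pos: [0.4443, -0.0547, 0.2635]
ee_rot: [-3.138, 0.001, -1.632]
force: [0.8, 0.5, -0.7]
width: 0.0263
gripper_force: 0.0
side nearback 0.996 [0 0]
side farback 0.999 [0 0]
side nearfront 0.928 [0 0]
pocket [(-72, 2, 254), (-44, 8, 206), (-14, 5, 205), (14, 11, 177), (44, 2, 175), (72, 7, 175)]
channel [(-78, 3, 252), (-72, 6, 252), (-66, 11, 252), (-60, 3, 225), (-54, 4, 225), (-48, 31, 225), (-42, 64, 225), (-36, 138, 143), (-30, 137, 96), (-24, 130, 112), (-18, 105, 165), (-12, 79, 188), (-6, 22, 221), (0, 6, 225), (6, 7, 225), (12, 33, 225), (18, 77, 225), (24, 138, 127), (30, 133, 101), (36, 115, 146), (42, 93, 174), (48, 66, 197), (54, 34, 218), (60, 3, 221), (66, 5, 221), (72, 6, 221), (78, 12, 221)]
scene nearback 0.886 [0 0]
scene farback 0.851 [0 0]
scene nearfront 0.931 [0 0]
pocket [(-72, 41, 179), (-44, 47, 181), (-14, 65, 182), (14, 61, 182), (44, 67, 181), (72, 66, 231)]
channel [(-78, 59, 209), (-72, 25, 222), (-66, 7, 220), (-60, 7, 220), (-54, 20, 212), (-48, 82, 221), (-42, 72, 221), (-36, 75, 221), (-30, 86, 215), (-24, 81, 223), (-18, 38, 220), (-12, 23, 220), (-6, 7, 228), (0, 6, 225), (6, 42, 221), (12, 103, 218), (18, 82, 229), (24, 76, 227), (30, 80, 222), (36, 64, 232), (42, 59, 232), (48, 12, 228), (54, 7, 226), (60, 9, 231), (66, 55, 228), (72, 71, 226), (78, 46, 235)]
```

All six pockets have changed from dark to ball-bright. Three balls lie in the channel at about y = -60, 0 and +56 mm, the board is at rest, and the arm is clear.

```bash
python3 -c "
from station import arm
print(arm.job_done())"
```

```text
the job is handed in; nothing more can be done
None
```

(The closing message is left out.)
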